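Take the empty-cell reading on the haze meter

TASK

Zero the haze meter: with the light path empty, press its key fully down. Then take the thickest of the three glass cells out of the rack, touching its two frosted sides only and never its clear windows, and hold it upright in the meter's bay, within 2 cm of the sphere's round port, with the windows square to the beam and the beam passing through the middle of them. Neither the cell nor what else stands about may be knocked, the cell must not touch the meter, and you finish while still holding it there, steady, for the reading.

Things in the scene. Friction and masses are not known exactly. Their poses are not given: they have to be found in the camera images.
- meter: Haze meter, fixed. Origin on the bench below the middle of its open bay; +y runs along the level beam from sphere to lamp housing, -x is its front. Grey base 220 (x) x 470 (y), 35 mm high. White housings, x -100 to +100, 150 mm high: lamp y +60 to +190, sphere y -60 to -280. The bay between is open in front, behind and above. Beam: x = 0, 105 mm above the bench, 16 mm in diameter.
- port (a point): Centre of the face of the round port on the sphere housing, a dark collar of 48 mm diameter standing 6 mm out of the housing's wall into the bay, with a white opening. Axes as the meter's: +y runs from the port along the beam to the lens. 105 mm above the bench.
- lens (a point): Centre of the face of the lens tube (34 mm diameter, standing 10 mm out of the lamp housing), at the lamp end of the beam, 104 mm from the port.
- zero_key (a joint): Zero key: travel in m, 0 = up, 0.006 = fully down. A spring: fully down takes 5 N. It springs back when let go.
- zero_key_top (a point): Centre of the top of the zero key, a round grey key of 26 mm diameter in a black surround on top of the sphere housing, near its front edge; pressed straight down.
- rack: Black plastic cell rack, 190 (x) x 64 (y) x 20 mm high, fixed. Origin: centre of its underside. Three equal pockets in a row along its x, at x = -60, 0, +60 mm, each 38 (x) x 48 (y) mm, 15 mm deep (floor 5 mm above the bench). The cells stand in them in any order, open end up, their y along the rack's y.
- cell: The thickest glass cell, the one to use: empty, open-topped, 35 mm (x) from clear window to clear window, 45 mm (y) over the two frosted (whitish) sides, 80 mm high, about 85 g. Origin: centre of its underside. z up; x runs through the clear windows, y through the frosted sides, which are 35 mm wide and 80 mm high. A half turn about z gives the same cell.
- cell_windows: The two clear windows of that cell, at its +x and -x ends, each 40 mm (y) wide and 77 mm high, reaching from 3 mm above its underside to the rim. Not to be touched by the fingers. Same origin and axes as the cell.
- cell_mid (a point): Middle of that cell, 40 mm above its underside, on its centre line; the beam should pass here. Same axes as the cell.
- cell_medium: A thinner cell in the rack, 25 mm (x) from window to window, else as the first. Bystander. Origin: centre of its underside.
- cell_thin: The thinnest cell in the rack, 15 mm (x) from window to window, else as the first. Bystander. Origin: centre of its underside.
- tin: Lacquer tin, 66 mm diameter, 110 mm high, standing on the bench. Bystander. Origin: centre of its underside.
Not all that is in view belongs to the job. Of the things that look like the rack, take the one that is farthest to the robot's left at the start. What is shaped like the cell but pink is not meant.

How it is judged:
By the outcome, as a careful person would: the job done as asked, in the order asked, and still so for the second after the job is handed in, while the arm keeps its last pose, push and grip.
It also fails if it takes over 58 s, if anything falls off the work surface, if the arm or the gripper's body presses on something with over 40 N, if the wrist force passes 120 N, or if a joint passes its speed limit or range.

ROBOT

A 6-joint arm with a two-finger parallel gripper is mounted at the origin on the work surface. World frame = base frame: x ahead of the robot, y to its left, z up, the work surface at z = 0. Lengths are in mm, angles in rad, forces in N, time in s.
With the tool pointing down it reaches from about 350 to 875 mm from the base axis. Payload 4.2 kg.
Tool frame: the origin (TCP) lies where the fingers leave the gripper's body, on its centre line; the fingertips stand 73 mm ahead of it and the grasp point (between the pads) lies 54 mm ahead of it; z points along the fingers, y is the line along which they close (so a half turn about z gives the same grasp; the last joint's range is limited). The gripper opens to 85 mm and grips with 20 to 120 N. Pads are 22 mm wide; open, the fingers measure 114 mm over their backs; the gripper's body (76 mm by 85 mm) begins 54 mm behind the grasp point. The pads swing forward as they close: fully open they stand 13 mm farther back than shut.
Start: joints at [-0.967, 0.385, 0.008, 0, -1.194, -0.259], TCP at [211.27, -588.187, 303.912] pointing down, gripper open.
Joint ranges: [-3.14, 3.14], [-1.21, 2.06], [-1.07, 1.41], [-3.16, 2.05], [-2.99, -0.16], [-3.1, 3.1]. Speed limits (rad/s): [2.79, 2.79, 3.14, 3.14, 3.14, 3.14].

INTERFACE

Orientations are given as a unit quaternion [w, x, y, z].
In Python, from workcell import manip gives the robot as it stands. The module is installed in compiled form; this text tells all that it offers.
- The arm moves only by the tool apply_moves, never from a script. Its argument "series" is a list that holds one entry, the list of rows, each a list of 7 numbers: the shift along the tool's x, y, z in units of 25 cm (1.0 is 25 cm), then the turn, a rotation vector about the tool's x, y, z in units of 90 degrees (1.0 is 90 degrees), then the gripper's target within -1 to 1 (fully open at 1, half-way at 0, shut at -1). A call has 1 to 5 rows; each row is the pose to reach, as a shift and turn from the pose commanded when the call began, along the tool's axes at that moment; what a row does not reach only later rows make up. A row lasts 1/8 s, in which the tool goes at most 62.5 mm and 10.7 degrees, less where a joint would pass 70% of its speed; a pose out of reach is approached as far as the arm can. A call with a number of a shift or a turn outside -1 to 1 is refused whole. A call with a gripper value outside its range is refused whole. The fingers move at their own pace and stop on an object; the grip force is fixed at half the most. Time passes only in rows, so rows that repeat a pose let the fingers close. It gives the time, the measured TCP pose, the force, the opening and the grip force at its end, in the units of the state.
- manip.observe(): the state, without advancing time (a new reading comes with each control period).
- manip.camera(name): name is "scene" or "top"; returns a dict with "img" (420x560x3 uint8, blue, green, red), "K" (3x3 intrinsics, pixels), "k1" (the pictures are not rectified: a ray, as slopes to the right and down, at radius r is drawn at 1 + k1 r^2 times it, then the intrinsics apply), "rvec" (rotation vector, rad) and "tvec" (3), from world to camera coordinates, as OpenCV has them. Camera axes: x right, y down, z forward; pixel columns grow to the right and rows downward; lengths in mm; the calibration is good to about 2 mm. A picture is of the moment at which its call begins. There is no depth.
- manip.close_job(): hands the job in; it is judged then, once.
The state is a dict: "time_s": time; "joint_pos": joint angles; "joint_vel": joint speeds; "effort": joint torques, N m; "tcp_pos": TCP position; "ee_rot": TCP orientation; "contact_force": force on the tool from outside, world axes, zero at the start; "moment": the same for the moment, N m; "width": finger opening in mm; "finger_force": force on a finger pad.
Only numpy, scipy, OpenCV 4.12 (cv2) and the standard library are available. Lean on these libraries where they do the work, as an engineer would, in place of code of your own. Each camera call takes 0.05 s, during which the arm holds its last target. There are 200 camera calls.

## Working session

There is one attempt and no reset: what is moved stays moved. The work goes in short steps, Python scripts to look and compute and a tool call to move; the robot and the scene stay as the last step left them, time stands still between calls to the robot, and variables do not carry over. Pictures are saved under pics/ and viewed, at most 10 in all, crops included, and the job is handed in when it is done.

Besides the shell and the picture viewer there is one more tool, called after "Request:" by a JSON object that holds its "op" and its "data". apply_moves: Moves the arm, as the interface text tells. Its arguments: {"type":"object","properties":{"series":{"type":"array"}},"required":["series"]}

```bash
mkdir -p pics; cat > h.py <<'E'
import numpy as np, cv2
from workcell import manip
from scipy.spatial.transform import Rotation as R
def cam(n):
    c=manip.camera(n); c['R']=cv2.Rodrigues(np.array(c['rvec'],float))[0]; c['t']=np.array(c['tvec'],float).ravel(); c['K']=np.array(c['K'],float); return c
def ray(c,uv):
    d=np.array([c['k1'],0,0,0,0],float)
    p=cv2.undistortPoints(np.array([[uv]],float),c['K'],d)[0,0]
    return -c['R'].T@c['t'], c['R'].T@np.array([p[0],p[1],1])
def onz(c,uv,z):
    o,d=ray(c,uv); return o+d*(z-o[2])/d[2]
def proj(c,P):
    return cv2.projectPoints(np.array(P,float).reshape(-1,3),np.array(c['rvec'],float),c['t'],c['K'],np.array([c['k1'],0,0,0,0],float))[0][:,0]
E
python3 - <<'E'
from h import *
for n in("scene","top"):
    c=cam(n); cv2.imwrite(f'pics/{n}0.png',cv2.resize(c['img'],(784,588),interpolation=cv2.INTER_CUBIC)); print(n,c['K'].tolist(),c['k1'],-c['R'].T@c['t'],c['R'].tolist())
print(manip.observe())
E
```

```text
scene [[477.59829156338196, 0.0, 277.904916517618], [0.0, 477.59829156338196, 212.10658400136188], [0.0, 0.0, 1.0]] -0.028988768131312747 [1255.96010741  423.11259492  860.35830554] [[-0.4472801697301054, 0.8942864698083524, -0.013862167360237876], [0.5925016643125309, 0.2846601711195902, -0.7535982781064768], [-0.6699867368486403, -0.34528292297169993, -0.6571890713873977]]
top [[388.0656899424004, 0.0, 278.68455219129225], [0.0, 388.0656899424004, 210.93187876297597], [0.0, 0.0, 1.0]] -0.0192105754716446 [ 383.58173689   42.55778602 1135.97943829] [[0.002167824445586386, -0.9995043208572029, -0.03140721453669812], [-0.9930891783497086, 0.0015336219724605415, -0.11735217019018385], [0.1173421679613659, 0.0314445637817835, -0.9925936001338614]]
{'time_s': 0.1, 'joint_pos': array([-9.67407331e-01,  3.85518468e-01,  6.71429153e-03, -4.63595754e-04,
       -1.19397483e+00, -2.58598629e-01]), 'joint_vel': array([ 0.00086649, -0.00097196,  0.00190911,  0.00190364, -0.00099514,
       -0.00011758]), 'effort': array([ 2.71288891e-04, -3.93320739e+01,  1.88929600e+01,  4.19783413e+00,
       -2.52548227e-03,  2.10979778e-06]), 'tcp_pos': array([ 211.14345508, -587.84066767,  302.88427702]), 'ee_rot': array([-2.18407547e-04, -1.71458189e-01,  9.85190875e-01,  9.90689897e-04]), 'contact_force': array([-1.08190672,  0.0692402 , -0.64749685]), 'moment': array([ 0.02168784,  0.00164147, -0.00182049]), 'finger_force': 0.0, 'width': 85.49747573664042}
```

View pics/scene0.png

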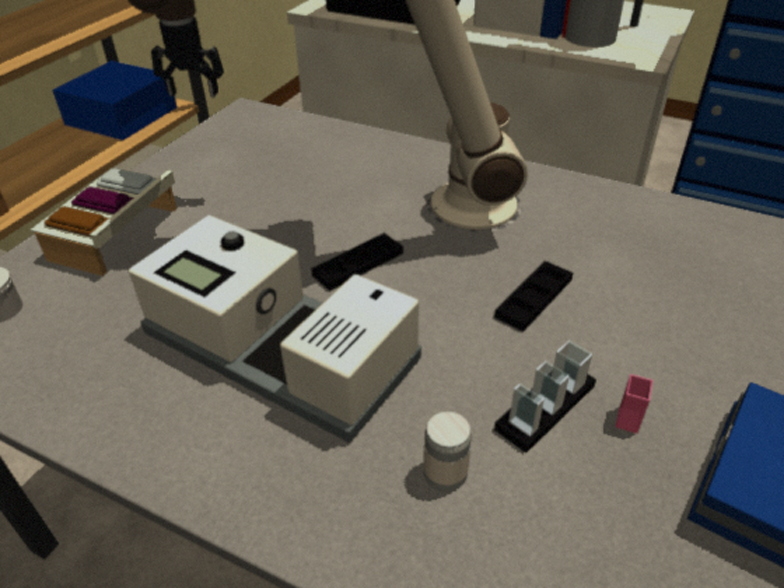

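View pics/top0.png

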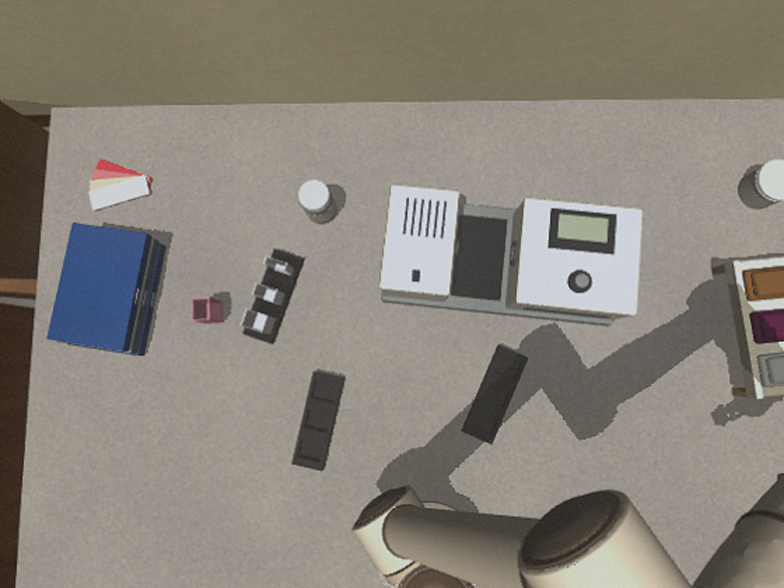

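The top view (784 px wide) shows three black racks, at (272,295), (318,420) and (495,393). The one at (272,295) is farthest left and holds the cells, so it is the one meant. The pink cell at (207,309) is a decoy. The meter has its sphere at (578,258), its lamp at (420,240) and its key at (580,281). The scene view shows the same rack at (545,395), with cells at (527,410), (550,387) and (572,367). I'll enlarge the rack to confirm.

```bash
python3 - <<'E'
from h import *
t=cam('top')['img']; s=cam('scene')['img']
a=cv2.resize(t[170:252,165:225],None,fx=6,fy=6,interpolation=cv2.INTER_CUBIC)
b=cv2.resize(s[235:325,345:430],None,fx=5,fy=5,interpolation=cv2.INTER_CUBIC)
im=np.zeros((500,800,3),np.uint8); im[:a.shape[0],:a.shape[1]]=a; im[:b.shape[0],370:370+b.shape[1]]=b
cv2.imwrite('pics/rack.png',im)
m=np.zeros((580,800,3),np.uint8)
a=cv2.resize(t[125:240,265:465],None,fx=4,fy=4,interpolation=cv2.INTER_CUBIC);cv2.imwrite('pics/meter.png',a)
b=cv2.resize(s[145:315,90:310],None,fx=3.5,fy=3.5,interpolation=cv2.INTER_CUBIC);cv2.imwrite('pics/meters.png',b)
E
```

```text
(no output)
```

View pics/rack.png

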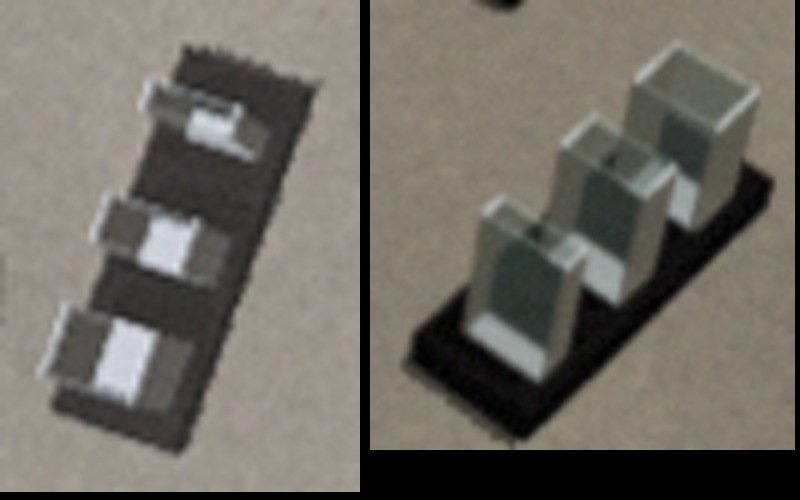

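View pics/meter.png

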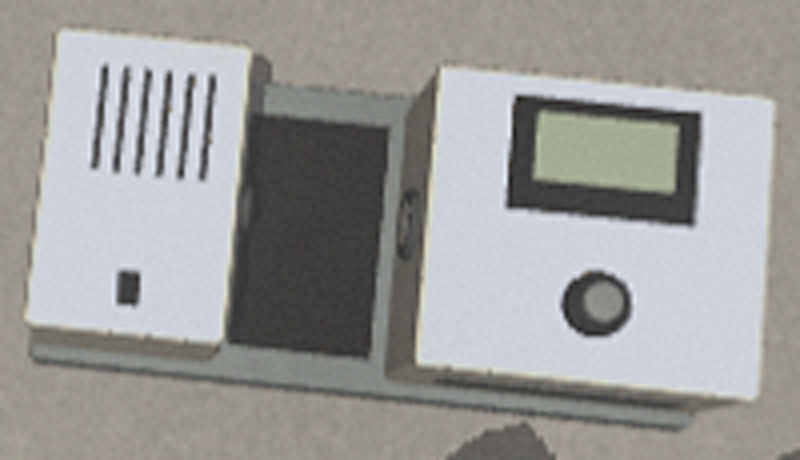

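View pics/meters.png

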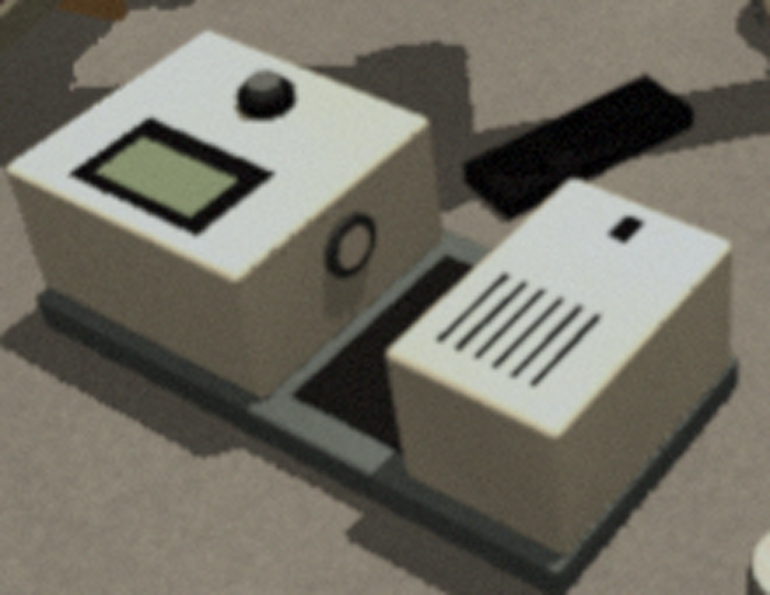

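The thickest cell is the one at the robot-side end of the rack: rim centre about crop-left (100,355), crop-right (697,86). The order from the robot outward is thick, medium, thin. Both meter views show the housing corners and the key clearly, so I'll measure from them.

```bash
cat > meas.py <<'E'
from h import *
t=cam('top'); s=cam('scene')
def P(x,f,o): return (np.array(x,float)+.5)/f-.5+np.array(o)
T=lambda x:P(x,4,(265,125)); S=lambda x:P(x,3.5,(90,145)); TR=lambda x:P(x,6,(165,170)); SR=lambda x:P(np.array(x)-[370,0],5,(345,235))
def tri(a,b):
    o1,d1=ray(t,a);o2,d2=ray(s,b);k=np.linalg.lstsq(np.c_[d1,-d2],o2-o1,rcond=None)[0]
    p,q=o1+k[0]*d1,o2+k[1]*d2; return (p+q)/2,np.linalg.norm(p-q)
def fit(L,W):
    L=np.array(L,float);W=np.array(W)[:,:2]; l=L-L.mean(0);w=W-W.mean(0)
    a=np.arctan2((l[:,0]*w[:,1]-l[:,1]*w[:,0]).sum(),(l*w).sum()); M=np.array([[np.cos(a),-np.sin(a)],[np.sin(a),np.cos(a)]])
    o=W.mean(0)-M@L.mean(0); return o.round(1),round(np.degrees(a),2),np.linalg.norm(L@M.T+o-W,axis=1).round(1)
L=[(-100,-280),(-100,-60),(100,-60),(100,-280),(-100,60),(-100,190),(100,190),(100,60)]
tc=[(758,400),(415,363),(440,68),(775,100),(222,345),(28,325),(60,30),(250,48)]
sc=[(210,30),(430,122),(238,278),(10,168),(575,178),(730,243),(557,437),(388,352)]
if __name__=='__main__':
    wt=[onz(t,T(x),150) for x in tc]; ws=[onz(s,S(x),150) for x in sc]
    print(fit(L,wt)); print(fit(L,ws)); print(fit(L+L,wt+ws))
    print('tri z',[tri(T(a),S(b))[0].round(1).tolist() for a,b in zip(tc,sc)])
    print('key',tri(T((605,300)),S((267,80))))
    print('port',tri(T((405,224)),S((352,245))))
    rs=[onz(s,SR(x),85) for x in [(680,42),(760,92),(715,130),(632,82)]]
    rt=[onz(t,TR(x),85) for x in [(70,307),(44,376)]]
    print('rim s',np.round(rs,1).tolist(),'c',np.mean(rs,0)); print('rim t',np.round(rt,1).tolist())
    for x in [(484,205),(502,195),(588,243),(565,262), (562,147),(598,117),(675,165),(643,193)]: print(onz(s,SR(x),85).round(1))
    print('rack top-corners z20/z0', [onz(t,TR(x),20).round(1).tolist()[:2] for x in [(185,48),(318,85),(183,452),(52,408)]])
    print('rack scene', [onz(s,SR(x),20).round(1).tolist()[:2] for x in [(771,183),(522,412),(412,335)]])
    print('tin',onz(t,P((315,193),1.4,(0,0)),110))
E
python3 meas.py
```

```text
(array([ 591.1, -103.8]), np.float64(-6.07), array([3.6, 3.3, 3.4, 3.5, 2.6, 4. , 3.6, 2.9]))
(array([ 594.2, -100. ]), np.float64(-6.27), array([3.6, 4.3, 4.1, 5.4, 2.3, 6.2, 3.1, 3.4]))
(array([ 592.7, -101.9]), np.float64(-6.17), array([1.6, 3.8, 5.4, 3.3, 0.7, 5.8, 6.1, 3.3, 5.9, 5.5, 2.4, 6.9, 4.9,
       5.7, 0.8, 3.7]))
tri z [[464.1, -368.6, 147.9], [488.4, -154.1, 146.3], [681.4, -175.1, 147.6], [658.7, -389.9, 146.8], [499.9, -31.1, 146.8], [513.8, 92.2, 145.9], [709.5, 72.6, 145.7], [695.6, -51.9, 147.8]]
key (array([ 524.1690355 , -266.35991117,  171.91802299]), np.float64(4.7215094139124885))
port (array([ 586.75452486, -158.54567307,  106.42626325]), np.float64(0.038241465946950166))
rim s [[434.1, 329.9, 85.0], [449.7, 370.7, 85.0], [481.4, 358.4, 85.0], [468.5, 317.2, 85.0]] c [458.44139137 344.06698693  85.        ]
rim t [[481.1, 357.3, 85.0], [449.5, 368.3, 85.0]]
[567.4 280.8  85. ]
[558.6 285.9  85. ]
[568.6 327.   85. ]
[582.8 321.3  85. ]
[520.5 300.7  85. ]
[496.1 309.7  85. ]
[509.4 348.1  85. ]
[531.2 340.1  85. ]
rack top-corners z20/z0 [[615.0, 323.9], [596.2, 257.7], [417.0, 319.4], [438.1, 384.0]]
rack scene [[438.5, 385.3], [614.3, 321.0], [595.7, 264.7]]
tin [707.08074161 223.03633761 110.        ]
```

```bash
cat >> h.py <<'E'
def down(yaw):  # tool y axis at world angle yaw(deg), z down
    a=np.radians(yaw); y=np.array([np.cos(a),np.sin(a),0]); z=np.array([0,0,-1.]); return R.from_matrix(np.c_[np.cross(y,z),y,z])
def pose():
    o=manip.observe(); q=np.array(o['ee_rot']); return o,np.array(o['tcp_pos']),R.from_quat(q[[1,2,3,0]])
def row(p,yaw):
    o,x,r=pose(); print('t',round(o['time_s'],2),'tcp',x.round(1),'yaw',np.degrees(np.arctan2(*r.as_matrix()[1::-1,1])).round(2),'tilt',np.degrees(r.as_matrix()[:2,2]).round(2),'w',round(o['width'],1),'ff',round(o['finger_force'],1),'F',np.round(o['contact_force'],1),'j',np.round(o['joint_pos'],2))
    print('row',(r.inv().apply(np.array(p)-x)/250).round(3),((r.inv()*down(yaw)).as_rotvec()/(np.pi/2)).round(3))
E
python3 - <<'E'
from meas import *
a=t['img'][185:215,395:435]; b=s['img'][155:190,145:190]
im=np.zeros((350,800,3),np.uint8); A=cv2.resize(a,None,fx=10,fy=10,interpolation=cv2.INTER_CUBIC);B=cv2.resize(b,None,fx=9,fy=9,interpolation=cv2.INTER_CUBIC)
im[:300,:400]=A; im[:315,395:800]=B; cv2.imwrite('pics/key.png',im)
row([519,-268,285],-6.2-0); row([519,-268,285],109.8)
E
```

```text
t 0.4 tcp [ 211.2 -588.1  303.8] yaw 109.75 tilt [-0.01  0.02] w 85.0 ff 0.0 F [ 0.4  0.7 -0.2] j [-0.97  0.38  0.01 -0.   -1.19 -0.26]
row [-1.591  0.789  0.075] [ 0.    -0.     1.288]
t 0.4 tcp [ 211.2 -588.1  303.8] yaw 109.75 tilt [-0.01  0.02] w 85.0 ff 0.0 F [ 0.4  0.7 -0.2] j [-0.97  0.38  0.01 -0.   -1.19 -0.26]
row [-1.591  0.789  0.075] [ 0.    -0.    -0.001]
```

View pics/key.png

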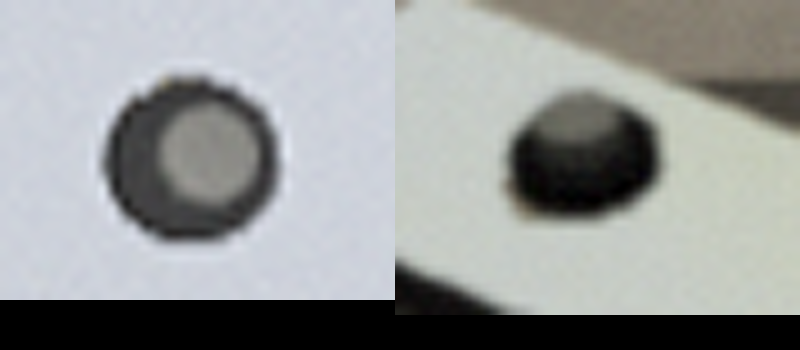

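Top view: the key top is a grey disc centred at crop (209,152), sitting off-centre towards the right of its dark surround. Scene view: the disc is near crop (578,120), at the top of a raised dark surround.

```bash
python3 - <<'E'
from meas import *
a=P((209,152),10,(395,185)); 
for y in(115,120,125):
  b=P((578-395,y),9,(145,155)); print(tri(a,b))
print('surround base', onz(t,P((190,158),10,(395,185)),150), 'key at z',[onz(t,a,z).round(1).tolist() for z in(155,165,175)])
c=onz(t,P((160,152),10,(395,185)),165);d=onz(t,P((259,152),10,(395,185)),165);print('dia',np.linalg.norm(c-d))
E
```

```text
(array([ 524.72941915, -266.88859491,  172.11236602]), np.float64(1.1679238621746253))
(array([ 524.89887334, -267.28728705,  170.45096183]), np.float64(1.459684300009641))
(array([ 525.06871955, -267.68667447,  168.78647462]), np.float64(1.7519878903165804))
surround base [ 526.73941306 -269.6730928   150.        ] key at z [[527.5, -272.9, 155.0], [526.1, -269.7, 165.0], [524.6, -266.5, 175.0]]
dia 24.679333895128718
```

Request:
{"op": "apply_moves", "data": {"series": [[[-0.2,0.1,-0.1,0,0,0.11,-1],[-0.4,0.2,-0.1,0,0,0.22,-1],[-0.6,0.3,-0.1,0,0,0.33,-1],[-0.8,0.4,-0.1,0,0,0.44,-1],[-0.95,0.48,-0.1,0,0,0.55,-1]]]}}

```text
time_s: 1.12
tcp_pos: [395.5, -393.3, 329.2]
ee_rot: [0.0, 0.259, 0.966, -0.0]
contact_force: [1.2, -0.6, -0.2]
width: 0.2
finger_force: 0.0
```

```bash
python3 -c "
from h import *
row([525,-267.5,262],173.8); row([525,-267.5,262],-6.2)"
```

```text
t 1.12 tcp [ 395.5 -393.3  329.2] yaw 60.0 tilt [ 0.04 -0.02] w 0.2 ff 0.0 F [ 1.2 -0.6 -0.2] j [-0.49  0.25 -0.12 -0.   -1.2  -1.6 ]
row [-0.197  0.695  0.269] [-0.     0.    -1.264]
t 1.12 tcp [ 395.5 -393.3  329.2] yaw 60.0 tilt [ 0.04 -0.02] w 0.2 ff 0.0 F [ 1.2 -0.6 -0.2] j [-0.49  0.25 -0.12 -0.   -1.2  -1.6 ]
row [-0.197  0.695  0.269] [0.    0.    0.736]
```

Request:
{"op": "apply_moves", "data": {"series": [[[-0.05,0.18,0,0,0,-0.11,-1],[-0.1,0.36,0,0,0,-0.22,-1],[-0.15,0.54,0,0,0,-0.33,-1],[-0.197,0.695,0.1,0,0,-0.44,-1],[-0.197,0.695,0.2,0,0,-0.55,-1]]]}}

```text
time_s: 1.75
tcp_pos: [525.2, -266.6, 278.4]
ee_rot: [0.001, -0.176, 0.984, -0.0]
contact_force: [-1.0, 0.1, 0.5]
width: 0.1
finger_force: 0.0
```

```bash
python3 - <<'E'
from meas import *
row([525,-267.5,243],109.5)
a=t['img'][165:225,380:450]; b=s['img'][105:190,125:205]
im=np.zeros((600,800,3),np.uint8); A=cv2.resize(a,None,fx=5.5,fy=5.5,interpolation=cv2.INTER_CUBIC);B=cv2.resize(b,None,fx=5,fy=5,interpolation=cv2.INTER_CUBIC)
im[:330,:385]=A; im[:425,400:800]=B; cv2.imwrite('pics/press.png',im)
E
```

```text
t 1.85 tcp [ 522.3 -267.4  275.8] yaw 109.79 tilt [-0.36  0.14] w -0.1 ff 0.0 F [ 0.1 -0.7  0.2] j [-0.2   0.34 -0.13 -0.   -1.11 -1.03]
row [-0.011 -0.005  0.131] [ 0.003 -0.003  0.003]
```

View pics/press.png

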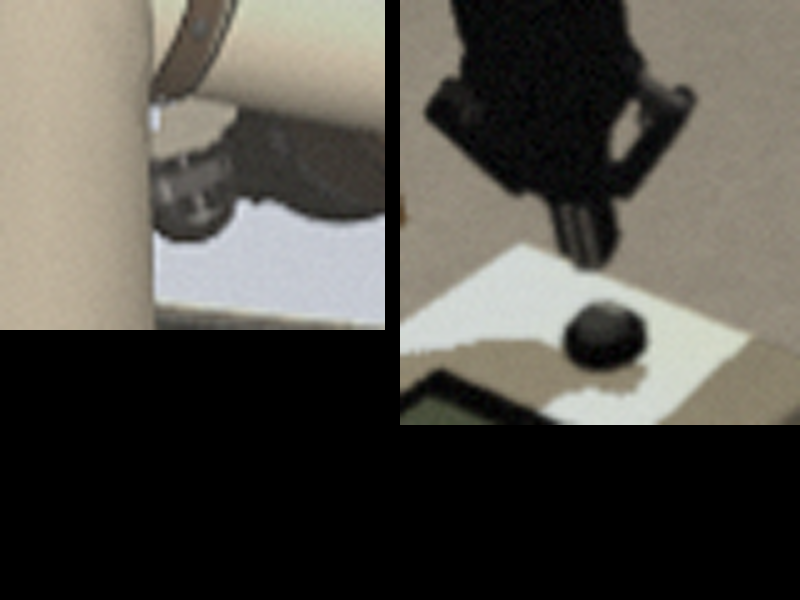

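The shut fingertips hang above the key. In the scene crop the tip is at (590,265) and the key at (605,325). I'll press straight down in small steps.

Request:
{"op": "apply_moves", "data": {"series": [[[0,0,0.06,0,0,0,-1],[0,0,0.1,0,0,0,-1],[0,0,0.12,0,0,0,-1],[0,0,0.12,0,0,0,-1]]]}}

```text
time_s: 2.35
tcp_pos: [523.0, -268.8, 248.8]
ee_rot: [-0.0, -0.171, 0.985, -0.0]
contact_force: [-0.3, 0.7, -0.1]
width: -0.2
finger_force: 0.0
```

```bash
python3 -c "
from h import *
row([525,-267.5,243],109.8)"
```

```text
t 2.35 tcp [ 523.  -268.8  248.8] yaw 109.71 tilt [-0.01 -0.  ] w -0.2 ff 0.0 F [-0.3  0.7 -0.1] j [-0.2   0.37 -0.17  0.   -1.04 -1.03]
row [-0.009  0.002  0.023] [ 0.    -0.    -0.001]
```

Request:
{"op": "apply_moves", "data": {"series": [[[-0.01,0.003,0.012,0,0,0,-1],[-0.01,0.003,0.02,0,0,0,-1],[-0.01,0.003,0.02,0,0,0,-1]]]}}

```text
time_s: 2.72
tcp_pos: [525.6, -266.9, 244.3]
ee_rot: [0.0, -0.172, 0.985, -0.0]
contact_force: [0.0, 0.6, 1.0]
width: -0.2
finger_force: 0.8
```

Request:
{"op": "apply_moves", "data": {"series": [[[0,0,0.01,0,0,0,-1],[0,0,0.01,0,0,0,-1]]]}}

```text
time_s: 2.98
tcp_pos: [525.7, -267.0, 241.8]
ee_rot: [0.001, -0.172, 0.985, -0.0]
contact_force: [-0.1, 0.7, 3.3]
width: 0.0
finger_force: 1.5
```

Request:
{"op": "apply_moves", "data": {"series": [[[0,0,0.01,0,0,0,-1],[0,0,0.01,0,0,0,-1]]]}}

```text
time_s: 3.22
tcp_pos: [525.6, -267.0, 239.3]
ee_rot: [0.0, -0.172, 0.985, -0.0]
contact_force: [0.9, 1.6, 4.6]
width: 0.3
finger_force: 2.2
```

Request:
{"op": "apply_moves", "data": {"series": [[[0,0,0.008,0,0,0,-1],[0,0,0.008,0,0,0,-1]]]}}

```text
time_s: 3.48
tcp_pos: [525.7, -267.0, 238.6]
ee_rot: [0.001, -0.172, 0.985, -0.001]
contact_force: [-0.1, 3.1, 10.0]
width: -0.4
finger_force: 4.9
```

Request:
{"op": "apply_moves", "data": {"series": [[[0,0,0.006,0,0,0,-1],[0,0,0.006,0,0,0,-1],[0,0,0.006,0,0,0,-1]]]}}

```text
time_s: 3.85
tcp_pos: [525.6, -267.0, 238.5]
ee_rot: [0.001, -0.172, 0.985, -0.001]
contact_force: [-2.5, 4.1, 15.2]
width: 0.0
finger_force: 7.6
```

The force rose to 15 N with no further travel, so the key is fully down. Next I lift off and go to the cell.

Request:
{"op": "apply_moves", "data": {"series": [[[0,0,-0.1,0,0,0,-1],[0,0,-0.3,0,0,-0.05,-1],[0,0,-0.36,0,0,-0.15,1],[0,0,-0.36,0,0,-0.25,1],[0,0,-0.36,0,0,-0.36,1]]]}}

```text
time_s: 4.47
tcp_pos: [524.6, -267.0, 324.4]
ee_rot: [-0.001, -0.442, 0.897, 0.001]
contact_force: [-0.9, -0.6, -0.1]
width: 54.3
finger_force: 0.0
```

```bash
python3 -c "
from h import *
row([458.2,342.7,300],-109)"
```

```text
t 4.47 tcp [ 524.6 -267.   324.4] yaw 142.44 tilt [-0.12  0.05] w 54.3 ff 0.0 F [-0.9 -0.6 -0.1] j [-0.2   0.31 -0.05 -0.   -1.21 -0.46]
row [-1.772  1.697  0.101] [ 1.000e-03  1.000e-03 -1.206e+00]
```

Request:
{"op": "apply_moves", "data": {"series": [[[-0.17,0.165,0,0,0,-0.11,1],[-0.34,0.33,0,0,0,-0.22,1],[-0.51,0.495,0,0,0,-0.33,1],[-0.68,0.66,0,0,0,-0.44,1],[-0.86,0.83,0,0,0,-0.55,1]]]}}

```text
time_s: 5.1
tcp_pos: [492.3, 31.4, 324.5]
ee_rot: [0.001, 0.777, -0.63, -0.001]
contact_force: [0.7, 0.3, 0.3]
width: 85.7
finger_force: 0.0
```

```bash
python3 -c "
from h import *
row([458.2,342.7,240],-109)"
```

```text
t 5.1 tcp [492.3  31.4 324.5] yaw -168.06 tilt [-0.11 -0.04] w 85.7 ff 0.0 F [0.7 0.3 0.3] j [ 0.39  0.14 -0.27 -0.   -1.16 -0.19]
row [-1.246 -0.125  0.338] [ 0.001  0.001 -0.656]
```

Request:
{"op": "apply_moves", "data": {"series": [[[-0.2,-0.02,0,0,0,-0.11,1],[-0.4,-0.04,0,0,0,-0.22,1],[-0.6,-0.06,0,0,0,-0.33,1],[-0.8,-0.08,0,0,0,-0.44,1],[-1.0,-0.1,0.1,0,0,-0.55,1]]]}}

```text
time_s: 5.72
tcp_pos: [467.4, 281.7, 301.1]
ee_rot: [-0.001, 0.969, -0.246, 0.001]
contact_force: [0.4, -0.4, -0.1]
width: 85.3
finger_force: 0.0
```

```bash
python3 -c "
from h import *
row([458.2,342.7,215],-109)"
```

```text
t 5.72 tcp [467.4 281.7 301.1] yaw -118.52 tilt [0.13 0.1 ] w 85.3 ff 0.0 F [ 0.4 -0.4 -0.1] j [ 0.84  0.25 -0.19  0.   -1.12  0.23]
row [-0.149 -0.196  0.345] [-0.002 -0.001 -0.106]
```

Request:
{"op": "apply_moves", "data": {"series": [[[-0.15,-0.196,0.1,0,0,-0.106,1],[-0.15,-0.196,0.3,0,0,-0.106,1],[-0.15,-0.196,0.345,0,0,-0.106,1],[-0.15,-0.196,0.345,0,0,-0.106,1]]]}}

```text
time_s: 6.22
tcp_pos: [458.3, 340.2, 213.9]
ee_rot: [0.001, 0.986, -0.168, -0.0]
contact_force: [0.9, -0.2, 1.7]
width: 85.5
finger_force: 0.0
```

```bash
python3 - <<'E'
from meas import *
row([458.2,342.7,112],-109)
a=t['img'][175:265,150:240]; b=s['img'][170:320,320:450]
im=np.zeros((600,800,3),np.uint8); A=cv2.resize(a,None,fx=3,fy=3,interpolation=cv2.INTER_CUBIC);B=cv2.resize(b,None,fx=4,fy=4,interpolation=cv2.INTER_CUBIC)
im[:270,:270]=A; im[:,275:795]=B; cv2.imwrite('pics/above.png',im)
E
```

```text
t 6.33 tcp [459.1 340.9 216.1] yaw -109.34 tilt [0.14 0.11] w 85.3 ff 0.0 F [0.4 0.9 1. ] j [ 0.92  0.37 -0.25  0.   -0.95  0.31]
row [-0.006 -0.005  0.416] [-0.002 -0.001 -0.004]
```

View pics/above.png

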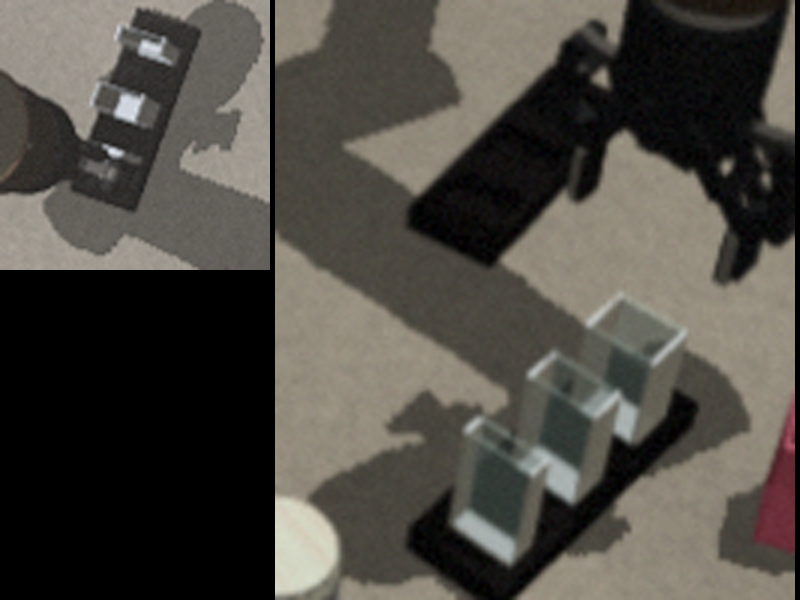

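The open fingers straddle the thick cell along its frosted sides. In the scene crop the tips are at (583,190) and (728,272), and the rim centre is at (636,330). I'll compare the tip positions with the calibration's prediction.

```bash
python3 - <<'E'
from meas import *
o,x,r=pose()
for sg in(-1,1):
  for h in (60,73):
    for w in (42.5,50): print(sg,h,w,((proj(s,x+r.apply([0,sg*w,h]))[0]-[320,170])*4+[275,0]).round(0), end=' ')
  print()
E
```

```text
-1 60 42.5 [720. 273.] -1 60 50 [732. 280.] -1 73 42.5 [715. 290.] -1 73 50 [727. 297.] 
1 60 42.5 [586. 197.] 1 60 50 [574. 190.] 1 73 42.5 [582. 214.] 1 73 50 [571. 208.]
```

Request:
{"op": "apply_moves", "data": {"series": [[[-0.007,-0.007,0.12,-0.001,0,-0.003,1],[-0.008,-0.007,0.24,-0.001,0,-0.003,1],[-0.008,-0.007,0.36,-0.001,0,-0.003,1],[-0.008,-0.007,0.44,-0.001,0,-0.003,1],[-0.008,-0.007,0.44,-0.001,0,-0.003,1]]]}}

```text
time_s: 7.05
tcp_pos: [456.9, 342.8, 104.0]
ee_rot: [0.001, 0.986, -0.166, -0.0]
contact_force: [0.4, -0.2, 0.8]
width: 85.5
finger_force: 0.0
```

```bash
python3 -c "
from h import *
row([458.3,343.2,106],-109)"
```

```text
t 7.05 tcp [456.9 342.8 104. ] yaw -109.07 tilt [-0.07 -0.14] w 85.5 ff 0.0 F [ 0.4 -0.2  0.8] j [ 0.93  0.51 -0.36  0.   -0.7   0.31]
row [ 0.005 -0.003 -0.008] [ 0.002  0.    -0.001]
```

Request:
{"op": "apply_moves", "data": {"series": [[[0.005,-0.003,-0.008,0,0,0,0.4],[0.005,-0.003,-0.008,0,0,0,0.2],[0.005,-0.003,-0.008,0,0,0,0.12],[0.005,-0.003,-0.008,0,0,0,0.1]]]}}

```text
time_s: 7.55
tcp_pos: [458.3, 343.7, 106.6]
ee_rot: [0.0, 0.986, -0.165, 0.0]
contact_force: [0.9, 0.5, -0.2]
width: 46.9
finger_force: 0.0
```

Request:
{"op": "apply_moves", "data": {"series": [[[0,0,0,0,0,0,0.06],[0,0,0,0,0,0,0.04],[0,0,0,0,0,0,0.02]]]}}

```text
time_s: 7.92
tcp_pos: [458.4, 343.8, 106.5]
ee_rot: [0.001, 0.986, -0.165, 0.0]
contact_force: [-0.7, -1.2, 3.6]
width: 44.5
finger_force: 49.6
```

Request:
{"op": "apply_moves", "data": {"series": [[[0,0,0,0,0,0,-1],[0,0,0,0,0,0,-1],[0,0,-0.02,0,0,0,-1],[0,0,-0.06,0,0,0,-1],[0,0,-0.1,0,0,0,-1]]]}}

```text
time_s: 8.55
tcp_pos: [458.1, 343.5, 131.6]
ee_rot: [0.001, 0.986, -0.165, -0.0]
contact_force: [0.1, -0.9, -0.9]
width: 44.5
finger_force: 60.8
```

Request:
{"op": "apply_moves", "data": {"series": [[[0,0,-0.1,0,0,0,-1],[0,0,-0.2,0,0,0,-1],[0,0,-0.35,0,0,0,-1],[0,0,-0.5,0,0,0,-1],[0,0,-0.62,0,0,0,-1]]]}}

```text
time_s: 9.18
tcp_pos: [458.2, 343.7, 288.5]
ee_rot: [0.0, 0.986, -0.165, 0.0]
contact_force: [0.8, 0.1, -1.3]
width: 44.4
finger_force: 60.8
```

```bash
python3 - <<'E'
from meas import *
row([530,0,290],173.8)
b=s['img'][120:320,320:450]
B=cv2.resize(b,None,fx=3,fy=3,interpolation=cv2.INTER_CUBIC)
cv2.imwrite('pics/held.png',B)
E
```

```text
t 9.28 tcp [459.3 344.7 290.8] yaw -109.0 tilt [0.32 0.27] w 44.2 ff 60.9 F [ 0.3  0.2 -0.2] j [ 0.93  0.31 -0.14  0.   -1.11  0.31]
row [ 0.716  1.212 -0.002] [-0.005  0.001  0.858]
```

View pics/held.png

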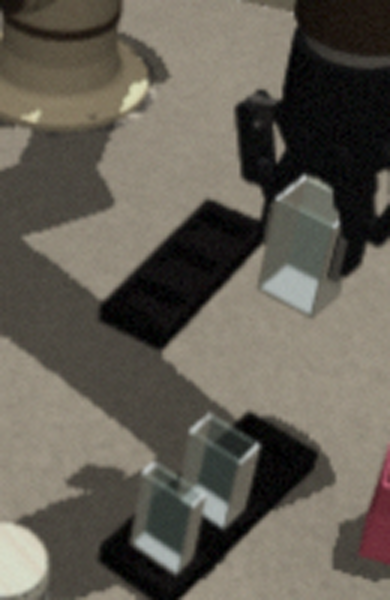

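The cell is held upright between the fingers, pads on the frosted sides, with its bottom corners at crop (261,281), (310,316) and (340,290). The two bystander cells still stand. From these corners I'll get the cell's offset in the grip.

```bash
python3 - <<'E'
from meas import *
o,x,r=pose(); x=np.array([459.3,344.7,290.8])
Q=lambda p:(np.array(p,float)+.5)/3-.5+np.array([320,120])
for off in (101.5,):
  C=[onz(s,Q(p),x[2]-off) for p in[(261,281),(310,316),(340,290)]]
  print(np.linalg.norm(C[1]-C[0]),np.linalg.norm(C[2]-C[1])); c=(C[0]+C[2])/2; print('centre tool',r.inv().apply(c-x), r.inv().apply(C[0]-x),r.inv().apply(C[1]-x))
# predicted corners for a centred cell
print('pred',[((proj(s,x+r.apply([a,b,z]))[0]-[320,120])*3).round(0).tolist() for z in(101.5,21.5) for a in(-17.5,17.5) for b in(-22.5,22.5)])
row([588.7,-132.9,300],173.8)
E
```

```text
45.395837124065025 38.01959833115025
centre tool [ -9.26473195   2.62964552 101.50703083] [  6.21696779  25.08215645 101.51646995] [ 13.27311246 -19.76192152 101.47746071]
pred [[337.0, 296.0], [282.0, 266.0], [309.0, 320.0], [254.0, 289.0], [361.0, 206.0], [302.0, 177.0], [332.0, 230.0], [273.0, 200.0]]
t 9.38 tcp [457.9 343.6 286.4] yaw -109.06 tilt [-0.04 -0.03] w 44.6 ff 60.9 F [-0.9 -1.2 -1.5] j [ 0.93  0.31 -0.15 -0.   -1.11  0.31]
row [ 1.117  1.631 -0.054] [ 0.001 -0.     0.857]
```

Request:
{"op": "apply_moves", "data": {"series": [[[0.13,0.15,-0.05,0,0,0.1,-1],[0.26,0.3,-0.05,0,0,0.2,-1],[0.39,0.45,-0.05,0,0,0.3,-1],[0.52,0.6,-0.05,0,0,0.4,-1],[0.65,0.75,-0.05,0,0,0.5,-1]]]}}

```text
time_s: 10.0
tcp_pos: [550.4, 111.9, 297.1]
ee_rot: [0.002, 0.846, -0.532, -0.001]
contact_force: [0.6, 0.6, -1.3]
width: 44.4
finger_force: 61.1
```

```bash
python3 -c "
from h import *
row([588.7,-132.9,300],173.8)"
```

```text
t 10.0 tcp [550.4 111.9 297.1] yaw -154.34 tilt [-0.23 -0.15] w 44.4 ff 61.1 F [ 0.6  0.6 -1.3] j [ 0.49  0.28 -0.16  0.   -1.13 -0.04]
row [ 0.949  0.286 -0.01 ] [ 0.003 -0.001  0.354]
```

Request:
{"op": "apply_moves", "data": {"series": [[[0.2,0.06,-0.01,0,0,0.1,-1],[0.4,0.12,-0.01,0,0,0.2,-1],[0.6,0.18,-0.01,0,0,0.3,-1],[0.8,0.25,-0.01,0,0,0.35,-1],[0.85,0.28,-0.01,0,0,0.354,-1]]]}}

```text
time_s: 10.62
tcp_pos: [580.2, -110.7, 299.4]
ee_rot: [-0.002, -0.668, 0.744, 0.001]
contact_force: [0.5, -0.2, -0.4]
width: 44.2
finger_force: 61.0
```

Request:
{"op": "apply_moves", "data": {"series": [[[0,0,0,0,0,0,-1],[0,0,0,0,0,0,-1],[0,0,0,0,0,0,-1]]]}}

```text
time_s: 11.0
tcp_pos: [580.9, -106.7, 301.7]
ee_rot: [-0.001, -0.671, 0.742, -0.0]
contact_force: [1.4, 0.0, -0.9]
width: 44.5
finger_force: 61.0
```

```bash
python3 -c "
from h import *
row([590.8,-113,190],173.8)"
```

```text
t 11.0 tcp [ 580.9 -106.7  301.7] yaw 174.23 tilt [-0.03 -0.08] w 44.5 ff 61.0 F [ 1.4  0.  -0.9] j [ 0.09  0.33 -0.08  0.   -1.16 -0.19]
row [ 0.021 -0.042  0.447] [ 0.    -0.001  0.005]
```

Request:
{"op": "apply_moves", "data": {"series": [[[0.021,-0.042,0.05,0,0,0.005,-1],[0.021,-0.042,0.15,0,0,0.005,-1],[0.021,-0.042,0.25,0,0,0.005,-1],[0.021,-0.042,0.35,0,0,0.005,-1],[0.021,-0.042,0.4,0,0,0.005,-1]]]}}

```text
time_s: 11.62
tcp_pos: [590.4, -114.4, 199.4]
ee_rot: [-0.002, -0.667, 0.745, 0.001]
contact_force: [-0.5, -0.6, -0.3]
width: 44.7
finger_force: 61.0
```

Request:
{"op": "apply_moves", "data": {"series": [[[0,0,0.07,0,0,0,-1],[0,0,0.14,0,0,0,-1],[0,0,0.14,0,0,0,-1],[0,0,0.14,0,0,0,-1]]]}}

```text
time_s: 12.12
tcp_pos: [591.5, -114.5, 167.5]
ee_rot: [-0.0, -0.667, 0.745, -0.001]
contact_force: [0.2, 0.2, -0.2]
width: 44.3
finger_force: 61.0
```

```bash
python3 - <<'E'
from meas import *
row([588.7,-132.9,166.5],173.8)
b=s['img'][165:265,165:275]
B=cv2.resize(b,None,fx=6,fy=6,interpolation=cv2.INTER_CUBIC)[:600,:660]
B=cv2.convertScaleAbs(B,alpha=1.6,beta=10)
cv2.imwrite('pics/bay.png',B); cv2.imwrite('pics/bay_top_full.png',t['img'])
E
```

```text
t 12.22 tcp [ 591.4 -114.5  167.9] yaw 173.67 tilt [ 0.09 -0.09] w 44.5 ff 61.0 F [-0.6  0.1 -0.5] j [ 0.08  0.47 -0.23  0.   -0.87 -0.19]
row [0.074 0.003 0.006] [-0.001 -0.001 -0.001]
```

View pics/bay.png

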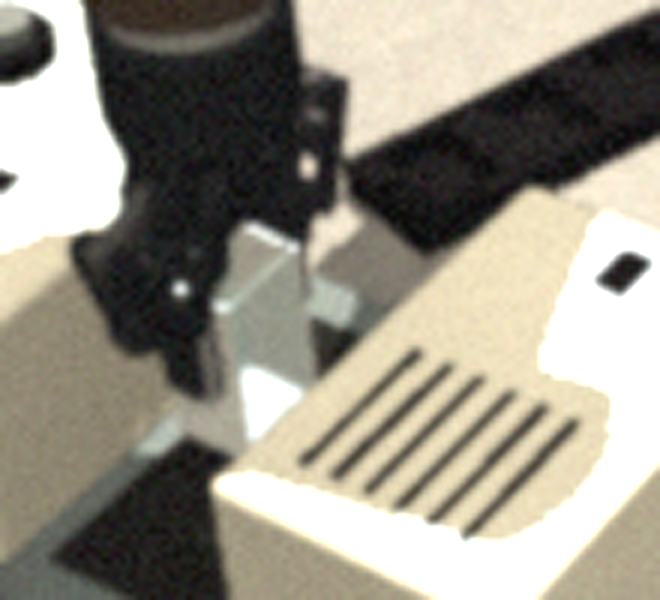

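The cell is upright in the open bay. In this crop its rim corners are about (238,303) near-right, (300,247) far-right and (248,226) far-left. It is clear of the lens and the port. I'll compare those corners with the prediction to get the offset.

```bash
python3 - <<'E'
from meas import *
o,x,r=pose()
Q=lambda p:(np.array(p,float)+.5)/6-.5+np.array([165,165])
for n,p,z,l in[('nearR rim',(238,303),21.5,(-17.5,-22.5)),('farR rim',(300,247),21.5,(-17.5,22.5)),('farL rim',(248,226),21.5,(17.5,22.5)),('nearR bottom',(246,440),101.5,(-17.5,-22.5))]:
    q=r.inv().apply(onz(s,Q(p),x[2]-z)-x); print(n,q.round(1),'minus ideal',(q[:2]-l).round(1))
# pad right edge near (215,390)
q=r.inv().apply(onz(s,Q((217,392)),x[2]-68)-x); print('pad tip right edge',q.round(1),'ideal ~(-11,-30)')
E
```

```text
nearR rim [-18.3 -16.3  21.5] minus ideal [-0.8  6.2]
farR rim [-17.8  21.9  21.4] minus ideal [-0.3 -0.6]
farL rim [ 7.5 21.1 21.5] minus ideal [-10.   -1.4]
nearR bottom [ -8.1 -13.1 101.5] minus ideal [9.4 9.4]
pad tip right edge [ -6.7 -23.2  68. ] ideal ~(-11,-30)
```

Request:
{"op": "apply_moves", "data": {"series": [[[0.02,0.003,0.006,0,0,0,-1],[0.04,0.003,0.006,0,0,0,-1],[0.06,0.003,0.006,0,0,0,-1],[0.076,0.003,0.006,0,0,0,-1],[0.076,0.003,0.006,0,0,0,-1]]]}}

```text
time_s: 12.95
tcp_pos: [587.8, -133.7, 165.3]
ee_rot: [-0.001, -0.667, 0.745, -0.0]
contact_force: [-0.7, 0.0, -0.1]
width: 44.2
finger_force: 61.0
```

Request:
{"op": "apply_moves", "data": {"series": [[[0,0,0,0,0,0,-1],[0,0,0,0,0,0,-1],[0,0,0,0,0,0,-1],[0,0,0,0,0,0,-1],[0,0,0,0,0,0,-1]]]}}

```text
time_s: 13.58
tcp_pos: [587.9, -133.3, 165.3]
ee_rot: [-0.001, -0.667, 0.745, -0.0]
contact_force: [0.2, -0.7, -0.5]
width: 44.6
finger_force: 61.0
```

```bash
python3 - <<'E'
from meas import *
row([588.7,-132.9,166.5],173.8)
E
```

```text
t 13.68 tcp [ 587.9 -133.3  165.3] yaw 173.66 tilt [-0.03 -0.08] w 44.3 ff 61.0 F [ 0.7 -0.1 -1.1] j [ 0.05  0.48 -0.23  0.   -0.87 -0.16]
row [-0.002 -0.003 -0.005] [ 0.    -0.001 -0.002]
```

Request:
{"op": "apply_moves", "data": {"series": [[[0,-0.003,-0.004,0,0,0,-1],[0,-0.003,-0.004,0,0,0,-1],[0,-0.003,-0.004,0,0,0,-1],[0,-0.003,-0.004,0,0,0,-1],[0,-0.003,-0.004,0,0,0,-1]]]}}

```text
time_s: 14.3
tcp_pos: [588.6, -133.4, 166.3]
ee_rot: [-0.001, -0.667, 0.745, -0.0]
contact_force: [0.5, 0.5, -1.0]
width: 44.4
finger_force: 61.0
```

```bash
python3 - <<'E'
from h import *
row([588.7,-132.9,166.5],173.8); print(manip.close_job())
E
```

```text
t 14.3 tcp [ 588.6 -133.4  166.3] yaw 173.66 tilt [-0.03 -0.08] w 44.4 ff 61.0 F [ 0.5  0.5 -1. ] j [ 0.05  0.48 -0.22  0.   -0.87 -0.16]
row [-0.002 -0.    -0.001] [ 0.    -0.001 -0.002]
the job is handed in; nothing more can be done
None
```

I pressed the zero key fully down, then handed the job in at 14.3 s with the thickest cell held steady in the bay by its frosted sides; by calculation it is about 7 mm from the port (could be 5–13 mm), square to the beam and centred on it, though I took no picture of that final pose.

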